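# Pack a cricket keeper's kit into the fitted tray

## Robot

A 6-joint arm with a two-finger parallel gripper is mounted at the origin on the work surface. World frame = base frame: x ahead of the robot, y to its left, z up, the work surface at z = 0. Lengths are in m, angles in rad, forces in N, time in s.
With the tool pointing down it reaches from about 0.325 to 0.925 m from the base axis. Payload 3.1 kg.
Tool frame: the origin (TCP) lies at the very end of the fingers, on their centre line; the grasp point (between the pads) lies 19 mm behind it; z points along the fingers, y is the line along which they close (so a half turn about z gives the same grasp; the last joint's range is limited). The gripper opens to 85 mm and grips with 20 to 120 N. Pads are 22 mm wide; open, the fingers measure 114 mm over their backs; the gripper's body (76 mm by 85 mm) begins 54 mm behind the grasp point. The pads swing forward as they close: fully open they stand 13 mm farther back than shut.
Start: joints at [1.099, 0.217, 1.613, -0, 1.311, -0.112], TCP at [0.22, 0.585, 0.231] pointing down, gripper open.
Joint ranges: [-2.75, 2.75], [-0.78, 2.1], [0.31, 2.55], [-1.13, 4.27], [0.13, 2.63], [-2.58, 2.58]. Speed limits (rad/s): [2.79, 2.79, 3.14, 3.14, 3.14, 3.14].

## Interface

Orientations are given as a unit quaternion [w, x, y, z].
In Python, from workcell import manip, imaging gives the robot as it stands.
- The arm moves only by the tool carry_out, never from a script. Its argument "rows" is a list of rows, each a list of 7 numbers: the turn, a rotation vector about the tool's x, y, z in rad, then the shift along the tool's x, y, z in mm, then the finger opening in mm, from 0 to 85.4. A call has 1 to 12 rows; each row is the pose to reach, as a shift and turn from the pose commanded when the call began, along the tool's axes at that moment; what a row does not reach only later rows make up. A row lasts 1/10 s, in which the tool goes at most 50 mm and 8.59 degrees, less where a joint would pass 70% of its speed; a pose out of reach is approached as far as the arm can. A call with a gripper value outside its range is refused whole. The fingers move at their own pace and stop on an object; "newtons" is the grip in N (left out, the last holds). Time passes only in rows, so rows that repeat a pose let the fingers close. It gives the time, the measured TCP pose, the force, the opening and the grip force at its end, in the units of the state.
- manip.read_state(): the state, without advancing time (a new reading comes with each control period).
- imaging.camera(name): name is "scene" or "top" or "wrist"; returns the picture (400x640x3 uint8, red, green, blue); there is no depth.
- imaging.camera_info(name): a dict with "intrinsics" (3x3 intrinsics, pixels), "camera_from_world" (4x4, takes a point from world to camera coordinates). Camera axes: x right, y up, looking along -z (the intrinsics and any distortion apply to the point x, -y, -z); pixel columns grow to the right and rows downward; lengths in m; the calibration is good to about 2 mm. A picture is of the moment at which its call begins: read the wrist's pose just before it. camera_info takes no time and is no camera call; for the wrist camera it gives the pose at the moment of the call.
- manip.finish_job(): hands the job in; it is judged then, once.
The state is a dict: "t": time; "q": joint angles; "joint_velocities": joint speeds; "joint_efforts": joint torques, N m; "position": TCP position; "orientation": TCP orientation; "force": force on the tool from outside, world axes, zero at the start; "wrist_torque": the same for the moment, N m; "finger_gap": opening from 0.0 (shut) to 1.0 (fully open); "grasp_force": force on a finger pad.
Only numpy, scipy, OpenCV 4.12 (cv2) and the standard library are available. Lean on these libraries where they do the work, as an engineer would, in place of code of your own. Each camera call takes 0.05 s, during which the arm holds its last target. There are 200 camera calls.

## Task

Pack the customer's cricket keeper's kit into the fitted wooden tray: the jar with air holes in its white lid, the carrying box with the mesh window, the blue water pot and the red-topped food tube each stand upright, flat on the felt, in the pocket cut to their own shape. Set each one down gently rather than dropping it, and let go. Leave the plain-lidded jar and the carrying box with the closed top where they stand: no air gets into them, so they are not for this kit.

Things in the scene. Friction and masses are not known exactly. Their poses are not given: they have to be found in the camera images.
- vent_jar_mid (a point): Loose glass jar, round, 64 mm tall: clear glass body 52 mm across, white lid 56 mm across and 22 mm tall with a flower of seven black air holes in its top. Point: centre of the jar, 32 mm above its underside; z up its axis. Belongs in the large round pocket. In its pocket the lowest 10 mm stand below the rim and fingers do not fit in beside it, so grip its upper half.
- mesh_box_mid (a point): Loose pale wooden carrying box, 72 mm (its x) by 40 mm (its y), 40 mm tall, with a black wire-mesh window 48 x 28 mm in its top. Point: centre of the box, 20 mm above its underside; z up. Belongs in the oblong pocket, its length along the pocket's, either way round. In its pocket the lowest 10 mm stand below the rim and fingers do not fit in beside it, so grip its upper half.
- water_pot_mid (a point): Loose square blue ceramic water pot, 44 x 44 mm, 38 mm tall, open on top, walls 5 mm, white inside at the bottom. Point: centre of the pot, 19 mm above its underside; z up, x and y along its sides. Belongs in the square pocket, any of four ways round. In its pocket the lowest 10 mm stand below the rim and fingers do not fit in beside it, so grip its upper half.
- food_tube_mid (a point): Loose upright paper-wrapped food tube, 34 mm across, 62 mm tall, white paper with red and blue bands and a bright red top. Point: centre of the tube, 31 mm above its underside; z up its axis. Belongs in the small round pocket. In its pocket the lowest 10 mm stand below the rim and fingers do not fit in beside it, so grip its upper half.
- pocket_jar (a point): Fixed dark wooden block 100 x 100 mm, one of four that fill the 220 mm square fitted tray two by two (their order in the tray varies). This one has the large round pocket, 72 mm across. The pocket is 10 mm deep, its floor red felt 10 mm above the table, its rim 20 mm above the table; the tray's outer wall rises 2 mm above the rim. This point is the centre of the pocket's floor; z up, x and y along the tray's sides. Target of the jar with air holes.
- pocket_box (a point): Fixed dark wooden block 100 x 100 mm, one of four that fill the 220 mm square fitted tray two by two (their order in the tray varies). This one has the oblong pocket, 88 mm along x by 56 mm along y. The pocket is 10 mm deep, its floor red felt 10 mm above the table, its rim 20 mm above the table; the tray's outer wall rises 2 mm above the rim. This point is the centre of the pocket's floor; z up, x and y along the tray's sides. Target of the mesh-windowed box.
- pocket_pot (a point): Fixed dark wooden block 100 x 100 mm, one of four that fill the 220 mm square fitted tray two by two (their order in the tray varies). This one has the square pocket, 60 x 60 mm. The pocket is 10 mm deep, its floor red felt 10 mm above the table, its rim 20 mm above the table; the tray's outer wall rises 2 mm above the rim. This point is the centre of the pocket's floor; z up, x and y along the tray's sides. Target of the blue pot.
- pocket_tube (a point): Fixed dark wooden block 100 x 100 mm, one of four that fill the 220 mm square fitted tray two by two (their order in the tray varies). This one has the small round pocket, 50 mm across. The pocket is 10 mm deep, its floor red felt 10 mm above the table, its rim 20 mm above the table; the tray's outer wall rises 2 mm above the rim. This point is the centre of the pocket's floor; z up, x and y along the tray's sides. Target of the food tube.
- plain_jar_mid (a point): Look-alike, to be left alone: the same glass jar and white lid as the vented one (56 mm across, 64 mm tall), but its lid is plain white without holes. Point: its centre, 32 mm above its underside. (A smaller blue-lidded jar 48 mm across, 50 mm tall, and a brass tin 51 mm across, 38 mm tall, also stand among the things, at least about 90 mm between centres, and are not wanted. Stock trays along the table's far edge, beyond the things, are up to 75 mm tall.)
- shut_box_mid (a point): Look-alike, to be left alone: the same pale wooden box (72 x 40 mm, 40 mm tall), but with a closed plain wooden top, no mesh. Point: its centre, 20 mm above its underside; x along its length.
There are look-alikes about, which are no part of the job. Leave any purple look-alike of the part that bears mesh_box_mid alone.

How it is judged:
At the end, for the whole second after the job is handed in: The four kit pieces each stand in their own pocket: centre within 14 mm of the pocket's centre, height within 4 mm of resting on its floor, upright within 0.1 rad, released and at rest. Plain-lidded jar and closed-topped box are within 25 mm of where they stood (horizontal distance between vent_jar_mid and pocket_jar below 0.014 m and z of vent_jar_mid in the frame of pocket_jar between 0.028 and 0.036 m and angle between each of vent_jar_mid, mesh_box_mid, water_pot_mid, food_tube_mid's own z axis and vertical below 0.1 rad and linear speed of each of vent_jar, mesh_box, water_pot, food_tube below 0.02 m/s and horizontal distance between mesh_box_mid and pocket_box below 0.014 m and z of mesh_box_mid in the frame of pocket_box between 0.016 and 0.024 m and horizontal distance between water_pot_mid and pocket_pot below 0.014 m and z of water_pot_mid in the frame of pocket_pot between 0.015 and 0.023 m and horizontal distance between food_tube_mid and pocket_tube below 0.014 m and z of food_tube_mid in the frame of pocket_tube between 0.027 and 0.035 m and distance of each of plain_jar_mid, shut_box_mid from where it was at the start of the episode below 0.025 m); the robot touches nothing.
It fails at once if a kit piece is dropped or thrown down (faster than 0.8 m/s with its centre less than 80 mm above the table) ((linear speed of vent_jar above 0.8 m/s and height (world z) of vent_jar_mid below 0.08 m) or (linear speed of mesh_box above 0.8 m/s and height (world z) of mesh_box_mid below 0.08 m) or (linear speed of water_pot above 0.8 m/s and height (world z) of water_pot_mid below 0.08 m) or (linear speed of food_tube above 0.8 m/s and height (world z) of food_tube_mid below 0.08 m)).
It fails at once if the plain-lidded jar or the closed-topped box is moved more than 25 mm from where it stood (distance of any of plain_jar_mid, shut_box_mid from where it was at the start of the episode above 0.025 m).
It also fails if it takes over 102 s, if anything falls off the work surface, if the arm or the gripper's body presses on something with over 40 N, if the wrist force passes 120 N, or if a joint passes its speed limit or range.

## Working session

There is one attempt and no reset: what is moved stays moved. The work goes in short steps, Python scripts to look and compute and a tool call to move; the robot and the scene stay as the last step left them, time stands still between calls to the robot, and variables do not carry over. Pictures are saved under pics/ and viewed, at most 14 in all, crops included, and the job is handed in when it is done.

Besides the shell and the picture viewer there is one more tool, called after "Emit:" by a JSON object that holds its "fn" and its "kwargs", one argument or row to a line. carry_out: Moves the arm, as the interface text tells. Its arguments: {"type":"object","properties":{"rows":{"type":"array"},"newtons":{"type":"number"}},"required":["rows"]}

```bash
mkdir -p pics; cat > h.py <<'E'
import numpy as np, cv2
from workcell import manip, imaging
def snap(n,f):
    im=imaging.camera(n); cv2.imwrite('pics/'+f,im[:,:,::-1]); return im
def ray(n,info,u,v):
    K=np.array(info['intrinsics']); T=np.array(info['camera_from_world'])
    d=np.linalg.inv(K)@[u,v,1]; d=np.array([d[0],-d[1],-d[2]])
    R=T[:3,:3]; return -R.T@T[:3,3], R.T@d
def px2w(n,u,v,z,info=None):
    c,d=ray(n,info or imaging.camera_info(n),u,v); return c+d*(z-c[2])/d[2]
E
python3 - <<'E'
from h import *
snap('top','top0.png'); snap('scene','scene0.png')
for n in('top','scene','wrist'):
    i=imaging.camera_info(n); print(n,{k:(np.round(v,3).tolist() if not isinstance(v,str) else v) for k,v in i.items()})
s=manip.read_state(); print(s)
E
```

```text
top {'intrinsics': [[412.045, 0.0, 321.587], [0.0, 412.045, 195.908], [0.0, 0.0, 1.0]], 'camera_from_world': [[-0.029, -1.0, -0.001, -0.056], [0.994, -0.029, 0.109, -0.48], [-0.109, 0.002, 0.994, -1.104], [0.0, 0.0, 0.0, 1.0]]}
scene {'intrinsics': [[368.458, 0.0, 317.502], [0.0, 368.458, 202.765], [0.0, 0.0, 1.0]], 'camera_from_world': [[-0.047, 0.999, 0.015, 0.102], [-0.563, -0.039, 0.825, 0.216], [0.825, 0.03, 0.564, -1.372], [0.0, 0.0, 0.0, 1.0]]}
wrist {'intrinsics': [[289.857, 0.0, 321.05], [0.0, 289.857, 201.265], [0.0, 0.0, 1.0]], 'camera_from_world': [[0.352, 0.936, -0.002, -0.624], [-0.887, 0.333, -0.32, 0.04], [-0.299, 0.115, 0.947, -0.382], [0.0, 0.0, 0.0, 1.0]]}
{'t': 0.1, 'q': array([ 1.09881854e+00,  2.17687209e-01,  1.61480510e+00, -5.37857362e-06,
        1.31131862e+00, -1.12217924e-01]), 'joint_velocities': array([-0.00061407, -0.00232418, -0.0041541 ,  0.00036001,  0.00091412,
       -0.00016771]), 'joint_efforts': array([-1.41072691e-03, -3.98075402e+01, -3.04970348e+01, -2.68517242e-04,
        4.22326557e-03, -1.60421671e-06]), 'position': array([0.2196777 , 0.5843169 , 0.23007718]), 'orientation': array([-3.16901164e-04,  1.78910653e-01,  9.83864700e-01, -1.06290579e-03]), 'force': array([ 0.38620783, -0.34989612, -0.64314196]), 'wrist_torque': array([-0.00658989,  0.04053166, -0.02623487]), 'grasp_force': 0.0, 'finger_gap': 1.0028492432397926}
```

View pics/top0.png

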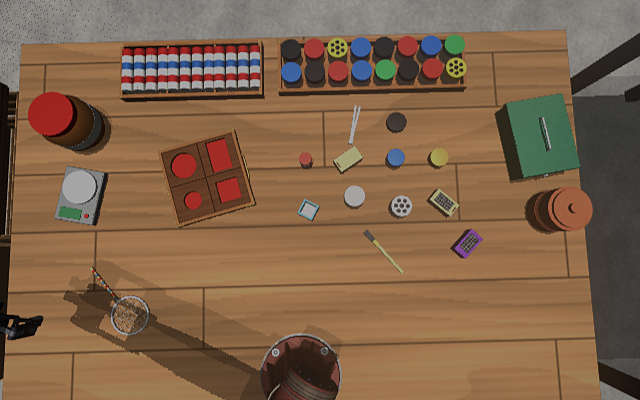

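View pics/scene0.png

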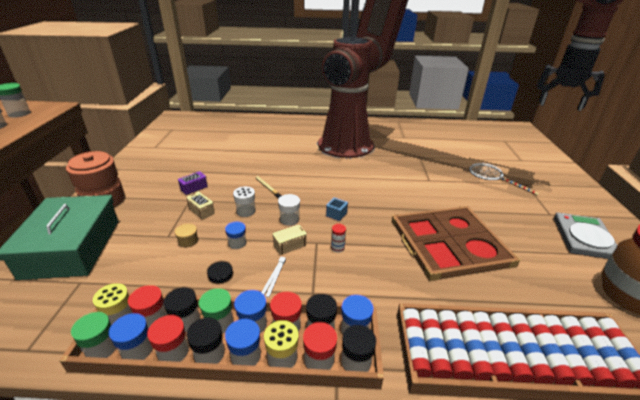

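Candidates in top.png:
- **Jar:** vented (401,206), chosen; plain (354,196); blue-lidded (396,157).
- **Box:** mesh (444,202), chosen; closed (348,159); purple (468,243).
- **Pot:** blue (309,209).
- **Tube:** red-topped (305,159); the other tubes are in the stock tray.

The tray is at about (207,178). I'll check these with a close crop.

```bash
python3 - <<'E'
from h import *
im=cv2.imread('pics/top0.png')
a=cv2.resize(im[140:260,285:485],None,fx=4,fy=4,interpolation=cv2.INTER_CUBIC)
cv2.imwrite('pics/crop1.png',a)
b=cv2.resize(im[122:232,152:262],None,fx=5,fy=5,interpolation=cv2.INTER_CUBIC)
cv2.imwrite('pics/crop2.png',b)
hsv=cv2.cvtColor(im,cv2.COLOR_BGR2HSV)
info=imaging.camera_info('top')
m=(((hsv[...,0]<6)|(hsv[...,0]>174))&(hsv[...,1]>180)&(hsv[...,2]>110)).astype(np.uint8)
m[:, :150]=0; m[:125]=0; m[235:]=0; m[:,330:]=0
n,l,st,c=cv2.connectedComponentsWithStats(m)
for k in range(1,n):
    if st[k,4]>30:
        r=cv2.minAreaRect(np.argwhere(l==k)[:,::-1].astype(np.float32))
        z=.062 if c[k][0]>280 else .01
        box=[px2w('top',*p,z,info)[:2].round(4).tolist() for p in cv2.boxPoints(r)]
        print(c[k].round(1),st[k,4],np.round(r[1],1),round(r[2],1),px2w('top',*c[k],z,info).round(4),box)
for nm,u,v,z in[('vent',401,206,.064),('mesh',444,202,.04),('pot',309,209.5,.038),('plain',354.5,196,.064),('shut',348,159,.04),('blue',396,157,.05),('purple',468,243,.04)]:
    print(nm,px2w('top',u,v,z,info).round(4))
E
```

```text
[218.9 155.1] 583 [30.1 19.5] 74.1 [0.604  0.2157 0.01  ] [[0.6388, 0.2537], [0.6528, 0.2007], [0.5691, 0.1778], [0.5554, 0.2304]]
[183.7 165.4] 473 [22.6 24.7] 45.0 [0.5774 0.3146 0.01  ] [[0.577, 0.3613], [0.6257, 0.3126], [0.5785, 0.2673], [0.5303, 0.3161]]
[228.6 189.6] 440 [21. 21.] 74.1 [0.5051 0.1888 0.01  ] [[0.5265, 0.2251], [0.5412, 0.1686], [0.4838, 0.1529], [0.4693, 0.2091]]
[193.  200.1] 233 [15.6 17. ] 45.0 [0.4787 0.2878 0.01  ] [[0.4785, 0.3198], [0.5112, 0.2866], [0.4794, 0.2559], [0.4469, 0.2891]]
vent [ 0.4411 -0.2789  0.064 ]
mesh [ 0.4504 -0.4003  0.04  ]
pot [ 0.4409 -0.0348  0.038 ]
plain [ 0.4712 -0.157   0.064 ]
shut [ 0.5761 -0.1451  0.04  ]
blue [ 0.5758 -0.2747  0.05  ]
purple [ 0.3386 -0.4577  0.04  ]
```

View pics/crop1.png

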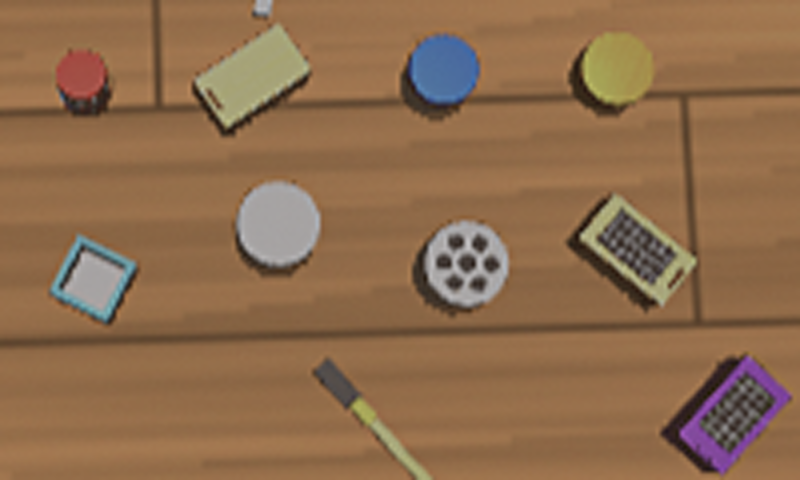

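View pics/crop2.png

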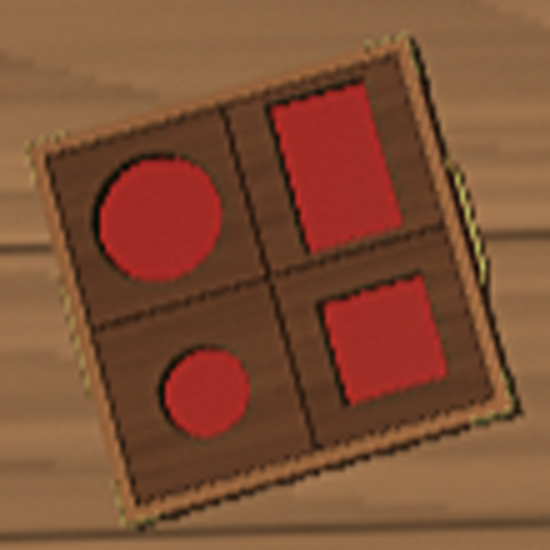

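The crops confirm the choice. The seven-hole jar is at crop1 (466,264), the mesh box at (637,250), the pot at (94,279) and the tube top at (81,74). In crop2 the tray's pockets are jar upper left, box upper right, tube lower left and pot lower right, with the blocks meeting at (270,277). Next I'll work out the poses.

```bash
cat >> h.py <<'E'
def go(pos,yaw_deg,cmd=None):
    """row (rz, dx,dy,dz mm) from present pose to TCP pos with closing axis yaw, tool down"""
    from scipy.spatial.transform import Rotation as R
    s=manip.read_state(); o=s['orientation']; r=R.from_quat([o[1],o[2],o[3],o[0]])
    a=np.radians(yaw_deg); y=np.array([np.cos(a),np.sin(a),0]); z=np.array([0,0,-1.]); 
    t=R.from_matrix(np.c_[np.cross(y,z),y,z])
    d=(r.inv()*t).as_rotvec(); sh=r.inv().apply(np.array(pos)-s['position'])*1000
    y0=r.as_matrix()[:,1]; print('t',round(s['t'],2),'turn',d.round(3),'deg',round(float(np.degrees(np.linalg.norm(d))),1),'shift',sh.round(1),'yaw now',np.degrees(np.arctan2(y0[1],y0[0])).round(1),'pos',s['position'].round(4))
E
python3 - <<'E'
from h import *
i=imaging.camera_info('top')
def P(c,z,o=(285,140),f=4): return px2w('top',(c[0]+.5)/f-.5+o[0],(c[1]+.5)/f-.5+o[1],z,i)
print('vent',P((466,264),.064)); print('tube',P((81,74),.062))
for n,cs,z in[('mesh',[(615,196),(697,262),(664,304),(580,238)],.04),('pot',[(83,235),(137,262),(108,322),(52,290)],.038)]:
    w=np.array([P(c,z)[:2] for c in cs]); e=np.diff(np.r_[w,w[:1]],axis=0)
    print(n,w.mean(0),np.linalg.norm(e,axis=1).round(3),np.degrees(np.arctan2(e[:,1],e[:,0])).round(1))
o=(152,122)
C=P((270,277),.02,o,5); print('tray c',C)
for a,b in[((225,105),(317,447)),((93,328),(440,227))]:
    d=P(b,.02,o,5)-P(a,.02,o,5); print(np.linalg.norm(d),np.degrees(np.arctan2(d[1],d[0])))
go((.441,-.279,.16),0)
E
```

```text
vent [ 0.4420654  -0.27926988  0.064     ]
tube [ 0.57750414 -0.0279684   0.062     ]
mesh [ 0.45014772 -0.40126064] [0.07  0.037 0.071 0.038] [-131.4  139.    49.4  -42.3]
pot [ 0.44252382 -0.03312334] [0.041 0.045 0.044 0.043] [-118.3  152.7   58.6  -30.8]
tray c [0.54097439 0.2501299  0.02      ]
0.20014745351087934 -165.13133262328657
0.19902988647990605 -75.13766887266436
t 0.1 turn [-2.000e-03  1.000e-03  1.211e+00] deg 69.4 shift [-511.1 -730.    71.6] yaw now 69.4 pos [0.2197 0.5843 0.2301]
```

Emit:
{"fn": "carry_out", "kwargs": {
  "rows": [
    [0, 0, 0, -511, -730, 0, 85],
    [0, 0, 0, -511, -730, 0, 85],
    [0, 0, 0, -511, -730, 0, 85],
    [0, 0, 0, -511, -730, 0, 85],
    [0, 0, 0, -511, -730, 0, 85],
    [0, 0, 0, -511, -730, 0, 85],
    [0, 0, 0, -511, -730, 0, 85],
    [0, 0, 0, -511, -730, 0, 85],
    [0, 0, 0, -511, -730, 0, 85],
    [0, 0, 0, -511, -730, 0, 85],
    [0, 0, 0, -511, -730, 0, 85],
    [0, 0, 0, -511, -730, 0, 85]
  ],
  "newtons": 40
}}

```text
t: 1.3
position: [0.3688, 0.0019, 0.2312]
orientation: [0.0, 0.179, 0.984, 0.0]
force: [1.5, 0.2, 0.5]
finger_gap: 0.998
grasp_force: 0.0
```

```bash
python3 -c "
from h import *
go((.442,-.279,.15),69.4)"
```

```text
t 1.3 turn [ 0.     0.001 -0.   ] deg 0.1 shift [-167.4 -237.1   81.3] yaw now 69.4 pos [0.3688 0.0019 0.2312]
```

Emit:
{"fn": "carry_out", "kwargs": {
  "rows": [
    [0, 0, 0, -167, -237, 70, 85],
    [0, 0, 0, -167, -237, 70, 85],
    [0, 0, 0, -167, -237, 70, 85],
    [0, 0, 0, -167, -237, 70, 85],
    [0, 0, 0, -167, -237, 70, 85],
    [0, 0, 0, -167, -237, 70, 85],
    [0, 0, 0, -167, -237, 70, 85],
    [0, 0, 0, -167, -237, 70, 85]
  ]
}}

```text
t: 2.1
position: [0.4411, -0.277, 0.1599]
orientation: [-0.001, 0.18, 0.984, 0.001]
force: [1.3, -0.3, -0.1]
finger_gap: 0.996
grasp_force: 0.0
```

```bash
python3 -c "
from h import *
i=imaging.camera_info('wrist');snap('wrist','w1.png')
T=np.array(i['camera_from_world'])
K=np.array(i['intrinsics'])
for n,p in [('vent',(.442,-.279,.064)),('mesh',(.450,-.401,.04))]:
    c=T@[*p,1]; print(n,K@[c[0]/-c[2],-c[1]/-c[2],1])
go((.442,-.279,.03),69.4)"
```

```text
vent [319.30697785 206.56174485   1.        ]
mesh [209.31473934 245.96256677   1.        ]
t 2.15 turn [ 0.001 -0.002 -0.001] deg 0.1 shift [ -2.   -2.5 130.5] yaw now 69.3 pos [ 0.4412 -0.2762  0.1605]
```

View pics/w1.png

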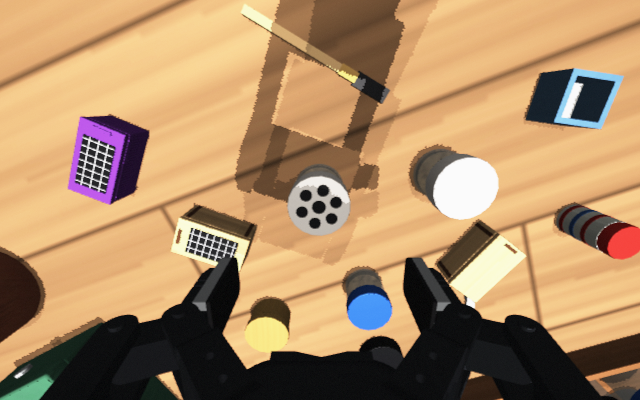

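The seven-hole lid is at (319,206), exactly where predicted, and the mesh box top is at (208,245), also as predicted. The fingers are clear on both sides, so I'll descend and grip the lid.

Emit:
{"fn": "carry_out", "kwargs": {
  "rows": [
    [0, 0, 0, -2, -2, 40, 85],
    [0, 0, 0, -2, -2, 80, 85],
    [0, 0, 0, -2, -2, 110, 85],
    [0, 0, 0, -2, -2, 130, 85],
    [0, 0, 0, -2, -2, 130, 85],
    [0, 0, 0, -2, -2, 130, 45],
    [0, 0, 0, -2, -2, 130, 45],
    [0, 0, 0, -2, -2, 130, 45],
    [0, 0, 0, -2, -2, 130, 45],
    [0, 0, 0, -2, -2, 130, 45],
    [0, 0, 0, -2, -2, 130, 45],
    [0, 0, 0, -2, -2, 130, 45]
  ],
  "newtons": 40
}}

```text
t: 3.35
position: [0.4448, -0.2804, 0.0338]
orientation: [0.002, 0.179, 0.984, -0.001]
force: [-0.7, 1.2, 8.2]
finger_gap: 0.643
grasp_force: 43.1
```

```bash
python3 -c "
from h import *
go((.442,-.279,.20),69.4);go((.5765,.3111,.2),69.4)"
```

```text
t 3.35 turn [-0.001  0.004 -0.   ] deg 0.2 shift [   2.5    0.3 -166.2] yaw now 69.4 pos [ 0.4448 -0.2804  0.0338]
t 3.35 turn [-0.001  0.004 -0.   ] deg 0.2 shift [  84.4  599.9 -166.9] yaw now 69.4 pos [ 0.4448 -0.2804  0.0338]
```

Emit:
{"fn": "carry_out", "kwargs": {
  "rows": [
    [0, 0, 0, 0, 0, -15, 45],
    [0, 0, 0, 0, 0, -40, 45],
    [0, 0, 0, 0, 0, -80, 45],
    [0, 0, 0, 0, 0, -120, 45],
    [0, 0, 0, 5, 50, -150, 45],
    [0, 0, 0, 12, 95, -160, 45],
    [0, 0, 0, 18, 140, -165, 45],
    [0, 0, 0, 25, 185, -165, 45],
    [0, 0, 0, 32, 230, -165, 45],
    [0, 0, 0, 39, 275, -165, 45],
    [0, 0, 0, 46, 320, -165, 45],
    [0, 0, 0, 53, 365, -165, 45]
  ]
}}

```text
t: 4.55
position: [0.5218, 0.0826, 0.1973]
orientation: [0.001, 0.179, 0.984, -0.0]
force: [1.8, -0.4, -1.6]
finger_gap: 0.638
grasp_force: 43.0
```

```bash
python3 -c "
from h import *
go((.5765,.3111,.2),69.4)"
```

```text
t 4.55 turn [ 0.     0.001 -0.   ] deg 0.1 shift [ 29.2 233.1  -2.7] yaw now 69.4 pos [0.5218 0.0826 0.1973]
```

Emit:
{"fn": "carry_out", "kwargs": {
  "rows": [
    [0, 0, 0, 5, 45, 0, 45],
    [0, 0, 0, 11, 90, 0, 45],
    [0, 0, 0, 17, 135, 0, 45],
    [0, 0, 0, 23, 180, 0, 45],
    [0, 0, 0, 27, 215, 0, 45],
    [0, 0, 0, 29, 233, 0, 45],
    [0, 0, 0, 29, 233, 20, 45],
    [0, 0, 0, 29, 233, 50, 45],
    [0, 0, 0, 29, 233, 80, 45],
    [0, 0, 0, 29, 233, 100, 45],
    [0, 0, 0, 29, 233, 110, 45],
    [0, 0, 0, 29, 233, 110, 45]
  ]
}}

```text
t: 5.75
position: [0.5754, 0.3085, 0.0848]
orientation: [-0.002, 0.179, 0.984, -0.001]
force: [0.6, 0.4, -1.8]
finger_gap: 0.645
grasp_force: 43.1
```

```bash
python3 -c "
from h import *
go((.5765,.3111,.045),69.4)
i=imaging.camera_info('wrist');snap('wrist','w2.png')
T=np.array(i['camera_from_world'])
K=np.array(i['intrinsics'])
for n,p in [('trayc',(.541,.250,.02)),('tube',(.4799,.2855,.01)),('jar',(.5765,.3111,.02))]:
    c=T@[*p,1]; print(n,K@[c[0]/-c[2],-c[1]/-c[2],1])"
```

```text
t 5.75 turn [-0.003 -0.003 -0.   ] deg 0.2 shift [-0.2  2.9 39.8] yaw now 69.4 pos [0.5754 0.3085 0.0848]
trayc [233.55818555 203.75873271   1.        ]
tube [244.59343771 107.31174769   1.        ]
jar [325.11736897 218.16708103   1.        ]
```

View pics/w2.png

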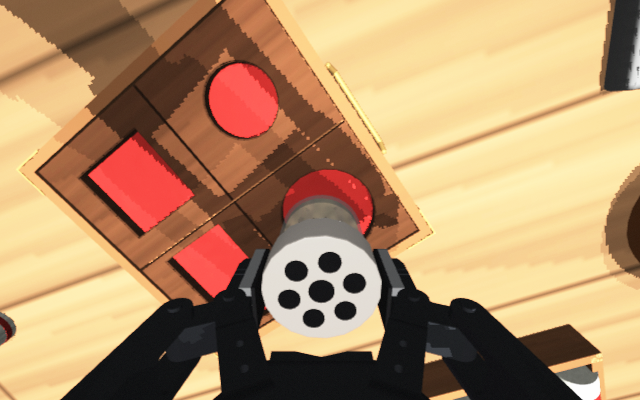

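The tray centre is at (233,204), as predicted, and the jar hangs over its round pocket (rim about 283–374 px). I'll lower it.

Emit:
{"fn": "carry_out", "kwargs": {
  "rows": [
    [0, 0, 0, 1, 1, 10, 45],
    [0, 0, 0, 1, 1, 20, 45],
    [0, 0, 0, 1, 1, 27, 45],
    [0, 0, 0, 1, 1, 32, 45],
    [0, 0, 0, 1, 1, 36, 45],
    [0, 0, 0, 1, 1, 39, 45],
    [0, 0, 0, 1, 1, 40, 45],
    [0, 0, 0, 1, 1, 40, 45],
    [0, 0, 0, 1, 1, 40, 45]
  ]
}}

```text
t: 6.7
position: [0.5765, 0.3105, 0.0466]
orientation: [0.0, 0.179, 0.984, 0.0]
force: [-0.5, -0.9, -1.9]
finger_gap: 0.644
grasp_force: 43.1
```

Emit:
{"fn": "carry_out", "kwargs": {
  "rows": [
    [0, 0, 0, 0, 0, 1, 45],
    [0, 0, 0, 0, 0, 2, 45],
    [0, 0, 0, 0, 0, 2, 45],
    [0, 0, 0, 0, 0, 2, 45]
  ]
}}

```text
t: 7.1
position: [0.5762, 0.3104, 0.0443]
orientation: [-0.0, 0.179, 0.984, -0.0]
force: [0.3, 0.1, -0.8]
finger_gap: 0.643
grasp_force: 43.1
```

Emit:
{"fn": "carry_out", "kwargs": {
  "rows": [
    [0, 0, 0, 0, 0, 0, 58],
    [0, 0, 0, 0, 0, 0, 62],
    [0, 0, 0, 0, 0, 0, 75],
    [0, 0, 0, 0, 0, 0, 75],
    [0, 0, 0, 0, 0, -20, 80],
    [0, 0, 0, 0, 0, -60, 80],
    [0, 0, 0, 0, 0, -100, 80],
    [0, 0, 0, 0, 0, -135, 85],
    [0, 0, 0, 0, 0, -155, 85],
    [0, 0, 0, 0, 0, -155, 85]
  ]
}}

```text
t: 8.1
position: [0.5791, 0.3117, 0.2047]
orientation: [0.004, 0.179, 0.984, 0.003]
force: [0.6, -0.6, -0.3]
finger_gap: 0.991
grasp_force: 0.0
```

```bash
python3 -c "
from h import *
snap('top','top1.png')
go((.450,-.401,.2),-41)
go((.450,-.401,.2),139)"
```

```text
t 8.15 turn [ 5.000e-03 -1.000e-03  1.927e+00] deg 110.4 shift [-1.313e+02 -7.113e+02 -2.000e-01] yaw now 69.4 pos [0.5775 0.311  0.2016]
t 8.15 turn [ 1.000e-03  5.000e-03 -1.215e+00] deg 69.6 shift [-1.313e+02 -7.113e+02 -2.000e-01] yaw now 69.4 pos [0.5775 0.311  0.2016]
```

Emit:
{"fn": "carry_out", "kwargs": {
  "rows": [
    [0, 0, 1.927, -131, -711, 0, 85],
    [0, 0, 1.927, -131, -711, 0, 85],
    [0, 0, 1.927, -131, -711, 0, 85],
    [0, 0, 1.927, -131, -711, 0, 85],
    [0, 0, 1.927, -131, -711, 0, 85],
    [0, 0, 1.927, -131, -711, 0, 85],
    [0, 0, 1.927, -131, -711, 0, 85],
    [0, 0, 1.927, -131, -711, 0, 85],
    [0, 0, 1.927, -131, -711, 0, 85],
    [0, 0, 1.927, -131, -711, 0, 85],
    [0, 0, 1.927, -131, -711, 0, 85],
    [0, 0, 1.927, -131, -711, 0, 85]
  ]
}}

```text
t: 9.35
position: [0.4682, -0.281, 0.1965]
orientation: [-0.002, 0.883, 0.469, -0.001]
force: [1.1, 0.5, -0.1]
finger_gap: 0.998
grasp_force: 0.0
```

```bash
python3 -c "
from h import *
go((.450,-.401,.13),-41)"
```

```text
t 9.35 turn [-0.004 -0.     0.12 ] deg 6.9 shift [-109.6   52.5   66.3] yaw now -34.1 pos [ 0.4682 -0.281   0.1965]
```

Emit:
{"fn": "carry_out", "kwargs": {
  "rows": [
    [0, 0, 0.12, -45, 22, 0, 85],
    [0, 0, 0.12, -85, 40, 10, 85],
    [0, 0, 0.12, -105, 50, 35, 85],
    [0, 0, 0.12, -110, 53, 60, 85],
    [0, 0, 0.12, -110, 53, 66, 85],
    [0, 0, 0.12, -110, 53, 66, 85]
  ]
}}

```text
t: 9.95
position: [0.4513, -0.3987, 0.1296]
orientation: [-0.004, 0.909, 0.418, -0.001]
force: [0.2, -0.1, -0.7]
finger_gap: 0.993
grasp_force: 0.0
```

```bash
python3 -c "
from h import *
go((.450,-.401,.012),-41)
i=imaging.camera_info('wrist');snap('wrist','w3.png')
T=np.array(i['camera_from_world'])
K=np.array(i['intrinsics'])
for n,p in [('mesh',(.450,-.401,.04))]:
    c=T@[*p,1]; print(n,K@[c[0]/-c[2],-c[1]/-c[2],1])"
```

```text
t 9.95 turn [-0.007 -0.001  0.006] deg 0.6 shift [ -2.7   1.3 117.6] yaw now -40.6 pos [ 0.4513 -0.3987  0.1296]
mesh [323.79788961 207.69551431   1.        ]
```

View pics/w3.png

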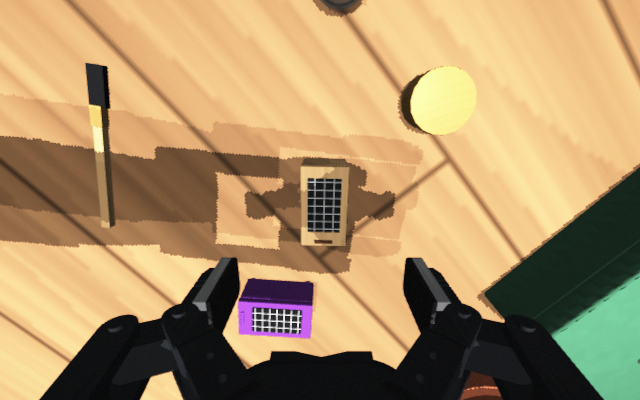

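The mesh box top is centred at (324,206), as predicted, and square to the fingers. The purple box at (277,310) and tin at (443,100) are clear.

Emit:
{"fn": "carry_out", "kwargs": {
  "rows": [
    [0, 0, 0, -1, 1, 40, 85],
    [0, 0, 0, -1, 1, 75, 85],
    [0, 0, 0, -1, 1, 100, 85],
    [0, 0, 0, -1, 1, 113, 75],
    [0, 0, 0, -1, 1, 117, 60],
    [0, 0, 0, -1, 1, 117, 30],
    [0, 0, 0, -1, 1, 117, 30],
    [0, 0, 0, -1, 1, 117, 30],
    [0, 0, 0, -1, 1, 117, 30],
    [0, 0, 0, -1, 1, 117, 30],
    [0, 0, 0, -1, 1, 117, 30],
    [0, 0, 0, -1, 1, 117, 30]
  ]
}}

```text
t: 11.2
position: [0.4545, -0.4036, 0.0182]
orientation: [0.002, 0.909, 0.418, 0.001]
force: [-0.3, 0.0, 6.0]
finger_gap: 0.459
grasp_force: 42.1
```

```bash
python3 -c "
from h import *
go((.602,.2145,.16),-75.1)"
```

```text
t 11.2 turn [ 0.003 -0.001  0.602] deg 34.5 shift [ 565.1 -290.1 -142.9] yaw now -40.6 pos [ 0.4545 -0.4036  0.0182]
```

Emit:
{"fn": "carry_out", "kwargs": {
  "rows": [
    [0, 0, 0, 0, 0, -15, 30],
    [0, 0, 0, 0, 0, -45, 30],
    [0, 0, 0, 0, 0, -85, 30],
    [0, 0, 0, 20, -10, -120, 30],
    [0, 0, 0, 55, -28, -140, 30],
    [0, 0, 0.1, 97, -50, -145, 30],
    [0, 0, 0.2, 140, -72, -145, 30],
    [0, 0, 0.3, 183, -94, -145, 30],
    [0, 0, 0.4, 226, -116, -145, 30],
    [0, 0, 0.5, 269, -138, -145, 30],
    [0, 0, 0.6, 312, -160, -145, 30],
    [0, 0, 0.6, 355, -182, -145, 30]
  ]
}}

```text
t: 12.4
position: [0.5459, -0.0125, 0.1617]
orientation: [0.0, 0.992, 0.13, -0.0]
force: [1.3, -0.7, -0.2]
finger_gap: 0.462
grasp_force: 41.3
```

```bash
python3 -c "
from h import *
go((.602,.2145,.08),-75.1)"
```

```text
t 12.4 turn [ 0.  0. -0.] deg 0.0 shift [ 112.6 -205.    81.6] yaw now -75.1 pos [ 0.5459 -0.0125  0.1617]
```

Emit:
{"fn": "carry_out", "kwargs": {
  "rows": [
    [0, 0, 0, 20, -37, 0, 30],
    [0, 0, 0, 41, -75, 0, 30],
    [0, 0, 0, 63, -115, 0, 30],
    [0, 0, 0, 85, -155, 0, 30],
    [0, 0, 0, 102, -186, 0, 30],
    [0, 0, 0, 112, -204, 15, 30],
    [0, 0, 0, 113, -205, 45, 30],
    [0, 0, 0, 113, -205, 75, 30],
    [0, 0, 0, 113, -205, 90, 30],
    [0, 0, 0, 113, -205, 90, 30]
  ]
}}

```text
t: 13.4
position: [0.5993, 0.2119, 0.068]
orientation: [0.0, 0.991, 0.13, -0.004]
force: [-0.3, 0.3, -1.7]
finger_gap: 0.458
grasp_force: 41.2
```

```bash
python3 -c "
from h import *
go((.602,.2145,.028),-75.1)
i=imaging.camera_info('wrist');snap('wrist','w4.png')
T=np.array(i['camera_from_world'])
K=np.array(i['intrinsics'])
for n,p in [('trayc',(.541,.250,.02)),('tube',(.4799,.2855,.02)),('pot',(.5055,.1889,.02)),('box',(.602,.2145,.02)),('jartop',(.5765,.3111,.074))]:
    c=T@[*p,1]; print(n,K@[c[0]/-c[2],-c[1]/-c[2],1])"
```

```text
t 13.4 turn [-0.     0.007  0.002] deg 0.4 shift [ 3.5 -1.8 40. ] yaw now -75.0 pos [0.5993 0.2119 0.068 ]
trayc [254.33773813 278.60681678   1.        ]
tube [198.01954664 330.55424267   1.        ]
pot [319.44975593 330.80432645   1.        ]
box [319.52841065 218.56794023   1.        ]
jartop [132.00815164 256.699586     1.        ]
```

View pics/w4.png

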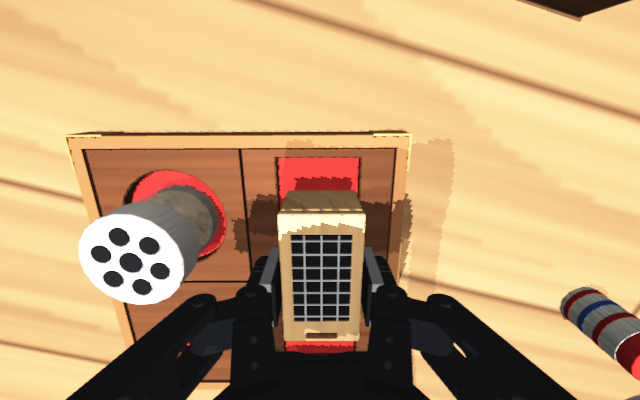

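```bash
python3 -c "
from h import *
i=imaging.camera_info('wrist')
T=np.array(i['camera_from_world'])
K=np.array(i['intrinsics'])
e1=np.array([.9666,.2565,0]);e2=np.array([-.2565,.9666,0]);b=np.array([.602,.2145,.02]);c=np.array([.541,.25,.02])
for n,p in [('far',b+.044*e1),('near',b-.044*e1),('farfloor',b+.044*e1-[0,0,.01]),('blockfar',c+.1*e1),('left',b+.044*e1+.028*e2),('right',b+.044*e1-.028*e2)]:
    q=T@[*p,1]; print(n,K@[q[0]/-q[2],-q[1]/-q[2],1])
for u,v in[(276,157),(360,157),(241,149),(243,281)]: print(px2w('wrist',u,v,.02,i))"
```

```text
far [319.34381262 159.39051575   1.        ]
near [319.31977888 272.99219866   1.        ]
farfloor [319.42093649 156.74370198   1.        ]
blockfar [244.13354755 150.04197277   1.        ]
left [277.62169088 159.30413102   1.        ]
right [361.05611635 159.47688016   1.        ]
[0.63858746 0.25422836 0.02      ]
[0.6531235  0.19990782 0.02      ]
[0.63780335 0.27777931 0.02      ]
[0.53719592 0.25867595 0.02      ]
```

The jar stands in its pocket, lid at (131,262). The box is square over the oblong pocket, whose far edge at y=157 agrees to within 2 px. I'll lower it.

Emit:
{"fn": "carry_out", "kwargs": {
  "rows": [
    [0, 0, 0, 2, -1, 10, 30],
    [0, 0, 0, 2, -1, 20, 30],
    [0, 0, 0, 2, -1, 28, 30],
    [0, 0, 0, 2, -1, 34, 30],
    [0, 0, 0, 2, -1, 38, 30],
    [0, 0, 0, 2, -1, 39, 30],
    [0, 0, 0, 2, -1, 40, 30],
    [0, 0, 0, 2, -1, 40, 30],
    [0, 0, 0, 2, -1, 40, 30]
  ]
}}

```text
t: 14.35
position: [0.6044, 0.2144, 0.0317]
orientation: [-0.0, 0.991, 0.131, 0.0]
force: [-0.0, -0.4, 0.4]
finger_gap: 0.459
grasp_force: 41.2
```

Emit:
{"fn": "carry_out", "kwargs": {
  "rows": [
    [0, 0, 0, 0, 0, 1, 30],
    [0, 0, 0, 0, 0, 2, 30],
    [0, 0, 0, 0, 0, 3, 30],
    [0, 0, 0, 0, 0, 3, 30]
  ]
}}

```text
t: 14.75
position: [0.6041, 0.2143, 0.0283]
orientation: [-0.0, 0.991, 0.131, 0.0]
force: [0.2, -0.1, -1.3]
finger_gap: 0.461
grasp_force: 41.2
```

Emit:
{"fn": "carry_out", "kwargs": {
  "rows": [
    [0, 0, 0, 0, 0, 1, 30],
    [0, 0, 0, 0, 0, 1, 30],
    [0, 0, 0, 0, 0, 1, 30]
  ]
}}

```text
t: 15.05
position: [0.6042, 0.2143, 0.0281]
orientation: [0.0, 0.991, 0.131, -0.0]
force: [-2.3, -0.9, 5.5]
finger_gap: 0.458
grasp_force: 42.0
```

Emit:
{"fn": "carry_out", "kwargs": {
  "rows": [
    [0, 0, 0, 0, 0, 0, 42],
    [0, 0, 0, 0, 0, 0, 46],
    [0, 0, 0, 0, 0, 0, 60],
    [0, 0, 0, 0, 0, 0, 60],
    [0, 0, 0, 0, 0, -20, 62],
    [0, 0, 0, 0, 0, -60, 70],
    [0, 0, 0, 0, 0, -100, 85],
    [0, 0, 0, 0, 0, -130, 85],
    [0, 0, 0, 0, 0, -140, 85]
  ]
}}

```text
t: 15.95
position: [0.6069, 0.215, 0.1722]
orientation: [-0.0, 0.991, 0.131, 0.004]
force: [0.7, -0.2, 0.7]
finger_gap: 0.995
grasp_force: 0.0
```

```bash
python3 -c "
from h import *
go((.4425,-.033,.13),-29.5)"
```

```text
t 15.95 turn [ 0.003 -0.008 -0.794] deg 45.5 shift [-223.4  197.    40.4] yaw now -75.0 pos [0.6069 0.215  0.1722]
```

Emit:
{"fn": "carry_out", "kwargs": {
  "rows": [
    [0, 0, -0.1, -35, 30, 0, 85],
    [0, 0, -0.22, -72, 63, 0, 85],
    [0, 0, -0.35, -109, 96, 0, 85],
    [0, 0, -0.48, -145, 129, 5, 85],
    [0, 0, -0.6, -180, 160, 15, 85],
    [0, 0, -0.72, -207, 184, 28, 85],
    [0, 0, -0.79, -219, 195, 35, 85],
    [0, 0, -0.794, -221, 197, 37, 85],
    [0, 0, -0.794, -221, 197, 37, 85]
  ]
}}

```text
t: 16.85
position: [0.4409, -0.0331, 0.1293]
orientation: [-0.001, 0.865, 0.503, -0.001]
force: [0.0, 1.1, -0.4]
finger_gap: 0.995
grasp_force: 0.0
```

```bash
python3 -c "
from h import *
go((.4425,-.033,.012),-29.5)
i=imaging.camera_info('wrist');snap('wrist','w5.png')
T=np.array(i['camera_from_world'])
K=np.array(i['intrinsics'])
for n,p in [('pot',(.4425,-.033,.038))]:
    c=T@[*p,1]; print(n,K@[c[0]/-c[2],-c[1]/-c[2],1])"
```

```text
t 16.85 turn [-0.002  0.    -0.003] deg 0.2 shift [  1.    1.6 117.3] yaw now -29.7 pos [ 0.4409 -0.0331  0.1293]
pot [324.38089164 203.33899756   1.        ]
```

View pics/w5.png

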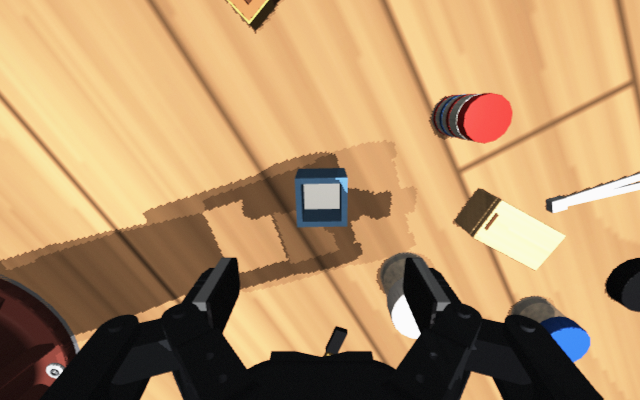

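The pot top is centred at (322,202), square to the fingers. The plain jar at (405,300) is about 90 mm to one side and clear of the body.

Emit:
{"fn": "carry_out", "kwargs": {
  "rows": [
    [0, 0, 0, 0, 0, 40, 85],
    [0, 0, 0, 0, 0, 75, 85],
    [0, 0, 0, 0, 0, 100, 85],
    [0, 0, 0, 0, 0, 113, 75],
    [0, 0, 0, 0, 0, 117, 60],
    [0, 0, 0, 0, 0, 117, 35],
    [0, 0, 0, 0, 0, 117, 35],
    [0, 0, 0, 0, 0, 117, 35],
    [0, 0, 0, 0, 0, 117, 35],
    [0, 0, 0, 0, 0, 117, 35],
    [0, 0, 0, 0, 0, 117, 35],
    [0, 0, 0, 0, 0, 117, 35]
  ]
}}

```text
t: 18.1
position: [0.4419, -0.0333, 0.0137]
orientation: [0.0, 0.864, 0.504, 0.0]
force: [-0.4, 0.6, 1.9]
finger_gap: 0.508
grasp_force: 42.3
```

```bash
python3 -c "
from h import *
go((.5055,.1889,.16),14.9)
go((.5055,.1889,.16),-75.1)"
```

```text
t 18.1 turn [ 0.    -0.    -0.775] deg 44.4 shift [ 224.7  -54.  -146.3] yaw now -29.5 pos [ 0.4419 -0.0333  0.0137]
t 18.1 turn [ 0.    -0.     0.796] deg 45.6 shift [ 224.7  -54.  -146.3] yaw now -29.5 pos [ 0.4419 -0.0333  0.0137]
```

Emit:
{"fn": "carry_out", "kwargs": {
  "rows": [
    [0, 0, 0, 0, 0, -15, 35],
    [0, 0, 0, 0, 0, -45, 35],
    [0, 0, 0, 0, 0, -85, 35],
    [0, 0, 0.08, 15, -4, -115, 35],
    [0, 0, 0.18, 45, -11, -125, 35],
    [0, 0, 0.3, 85, -20, -125, 35],
    [0, 0, 0.42, 125, -30, -125, 35],
    [0, 0, 0.55, 165, -40, -125, 35],
    [0, 0, 0.68, 200, -48, -125, 35],
    [0, 0, 0.78, 220, -53, -115, 35],
    [0, 0, 0.796, 225, -54, -90, 35],
    [0, 0, 0.796, 225, -54, -65, 35]
  ]
}}

```text
t: 19.3
position: [0.5063, 0.1906, 0.0781]
orientation: [-0.0, 0.991, 0.13, 0.001]
force: [0.4, -0.9, -1.9]
finger_gap: 0.503
grasp_force: 42.0
```

```bash
python3 -c "
from h import *
go((.5055,.1889,.024),-75.1)"
```

```text
t 19.3 turn [-0.    -0.002  0.001] deg 0.1 shift [-1.3  1.5 54.1] yaw now -75.0 pos [0.5063 0.1906 0.0781]
```

Emit:
{"fn": "carry_out", "kwargs": {
  "rows": [
    [0, 0, 0, 0, 0, 15, 35],
    [0, 0, 0, 0, 0, 28, 35],
    [0, 0, 0, 0, 0, 38, 35],
    [0, 0, 0, 0, 0, 44, 35],
    [0, 0, 0, 0, 0, 48, 35],
    [0, 0, 0, 0, 0, 51, 35],
    [0, 0, 0, 0, 0, 52, 35],
    [0, 0, 0, 0, 0, 52, 35],
    [0, 0, 0, 0, 0, 52, 35]
  ]
}}

```text
t: 20.2
position: [0.5059, 0.1893, 0.0268]
orientation: [-0.0, 0.992, 0.13, 0.0]
force: [-0.9, 0.2, -0.7]
finger_gap: 0.507
grasp_force: 42.0
```

Emit:
{"fn": "carry_out", "kwargs": {
  "rows": [
    [0, 0, 0, 0, 0, 1, 35],
    [0, 0, 0, 0, 0, 2, 35],
    [0, 0, 0, 0, 0, 3, 35],
    [0, 0, 0, 0, 0, 3, 35]
  ]
}}

```text
t: 20.6
position: [0.5055, 0.1892, 0.0237]
orientation: [0.0, 0.992, 0.13, -0.0]
force: [-1.7, -0.7, 3.2]
finger_gap: 0.509
grasp_force: 42.3
```

Contact. I'll release the pot and go on to the tube.

Emit:
{"fn": "carry_out", "kwargs": {
  "rows": [
    [0, 0, 0, 0, 0, 0, 45],
    [0, 0, 0, 0, 0, 0, 50],
    [0, 0, 0, 0, 0, 0, 62],
    [0, 0, 0, 0, 0, 0, 62],
    [0, 0, 0, 0, 0, -20, 65],
    [0, 0, 0, 0, 0, -60, 75],
    [0, 0, 0, 0, 0, -100, 85],
    [0, 0, 0, 0, 0, -130, 85],
    [0, 0, 0, 0, 0, -140, 85]
  ]
}}

```text
t: 21.5
position: [0.5082, 0.1899, 0.1676]
orientation: [-0.0, 0.992, 0.13, 0.004]
force: [0.0, 0.8, 0.7]
finger_gap: 0.995
grasp_force: 0.0
```

```bash
python3 -c "
from h import *
go((.5775,-.028,.16),-75.1)
go((.5775,-.028,.16),-15)"
```

```text
t 21.5 turn [ 0.    -0.008 -0.   ] deg 0.5 shift [ 11.  228.4   7.8] yaw now -75.1 pos [0.5082 0.1899 0.1676]
t 21.5 turn [ 0.004 -0.007 -1.049] deg 60.1 shift [ 11.  228.4   7.8] yaw now -75.1 pos [0.5082 0.1899 0.1676]
```

Emit:
{"fn": "carry_out", "kwargs": {
  "rows": [
    [0, 0, 0, 3, 40, 0, 70],
    [0, 0, 0, 5, 85, 0, 70],
    [0, 0, 0, 8, 130, 0, 70],
    [0, 0, 0, 10, 170, 0, 70],
    [0, 0, 0, 12, 200, 0, 70],
    [0, 0, 0, 13, 220, 0, 70],
    [0, 0, 0, 13, 228, 5, 70],
    [0, 0, 0, 13, 228, 5, 70],
    [0, 0, 0, 13, 228, 5, 70]
  ]
}}

```text
t: 22.4
position: [0.5754, -0.0269, 0.1569]
orientation: [-0.001, 0.992, 0.13, -0.001]
force: [-0.0, -0.2, -0.9]
finger_gap: 0.816
grasp_force: 0.0
```

```bash
python3 -c "
from h import *
go((.5775,-.028,.025),-75.1)
i=imaging.camera_info('wrist');snap('wrist','w6.png')
T=np.array(i['camera_from_world'])
K=np.array(i['intrinsics'])
for n,p in [('tube',(.5775,-.028,.062))]:
    c=T@[*p,1]; print(n,K@[c[0]/-c[2],-c[1]/-c[2],1])"
```

```text
t 22.4 turn [-0.002  0.002 -0.   ] deg 0.2 shift [  2.    1.8 131.9] yaw now -75.1 pos [ 0.5754 -0.0269  0.1569]
tube [323.90851534 199.93951932   1.        ]
```

View pics/w6.png

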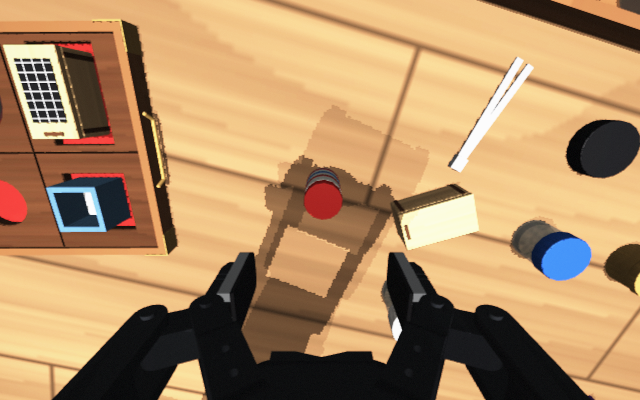

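The red tube top is at (323,200), as predicted. The closed box's nearest corner is at (391,215), so I'll narrow the opening to 58 mm before descending. The box and pot sit in their pockets.

Emit:
{"fn": "carry_out", "kwargs": {
  "rows": [
    [0, 0, 0, 1, 1, 15, 58],
    [0, 0, 0, 1, 1, 45, 58],
    [0, 0, 0, 1, 1, 80, 58],
    [0, 0, 0, 1, 1, 110, 58],
    [0, 0, 0, 1, 1, 127, 58],
    [0, 0, 0, 1, 1, 131, 55],
    [0, 0, 0, 1, 1, 131, 25],
    [0, 0, 0, 1, 1, 131, 25],
    [0, 0, 0, 1, 1, 131, 25],
    [0, 0, 0, 1, 1, 131, 25],
    [0, 0, 0, 1, 1, 131, 25],
    [0, 0, 0, 1, 1, 131, 25]
  ],
  "newtons": 40
}}

```text
t: 23.65
position: [0.578, -0.0286, 0.0277]
orientation: [0.0, 0.992, 0.129, 0.0]
force: [-0.9, 0.3, -0.0]
finger_gap: 0.387
grasp_force: 39.7
```

```bash
python3 -c "
from h import *
go((.4799,.2855,.18),-75.1)"
```

```text
t 23.65 turn [ 0.    -0.001 -0.   ] deg 0.0 shift [ -14.1 -328.7 -152.4] yaw now -75.1 pos [ 0.578  -0.0286  0.0277]
```

Emit:
{"fn": "carry_out", "kwargs": {
  "rows": [
    [0, 0, 0, 0, 0, -15, 25],
    [0, 0, 0, 0, 0, -45, 25],
    [0, 0, 0, 0, 0, -85, 25],
    [0, 0, 0, -1, -15, -115, 25],
    [0, 0, 0, -3, -50, -130, 25],
    [0, 0, 0, -5, -95, -130, 25],
    [0, 0, 0, -7, -140, -130, 25],
    [0, 0, 0, -9, -185, -130, 25],
    [0, 0, 0, -11, -230, -130, 25],
    [0, 0, 0, -12, -270, -130, 25],
    [0, 0, 0, -13, -300, -130, 25],
    [0, 0, 0, -14, -320, -130, 25]
  ]
}}

```text
t: 24.85
position: [0.4813, 0.2794, 0.1587]
orientation: [-0.0, 0.991, 0.131, 0.001]
force: [0.9, -0.8, -1.2]
finger_gap: 0.387
grasp_force: 39.9
```

Emit:
{"fn": "carry_out", "kwargs": {
  "rows": [
    [0, 0, 0, 0, -9, 0, 25],
    [0, 0, 0, 0, -9, 25, 25],
    [0, 0, 0, 0, -9, 55, 25],
    [0, 0, 0, 0, -9, 75, 25],
    [0, 0, 0, 0, -9, 80, 25],
    [0, 0, 0, 0, -9, 80, 25]
  ]
}}

```text
t: 25.45
position: [0.4795, 0.2851, 0.0769]
orientation: [0.0, 0.992, 0.129, -0.001]
force: [0.3, 0.2, -0.0]
finger_gap: 0.39
grasp_force: 39.9
```

```bash
python3 -c "
from h import *
go((.4799,.2855,.0375),-75.1)
i=imaging.camera_info('wrist');snap('wrist','w7.png')
T=np.array(i['camera_from_world'])
K=np.array(i['intrinsics'])
for n,p in [('trayc',(.541,.250,.02)),('tube',(.4799,.2855,.02)),('far',(.4799+.0242,.2855+.0064,.02))]:
    c=T@[*p,1]; print(n,K@[c[0]/-c[2],-c[1]/-c[2],1])"
```

```text
t 25.45 turn [ 0.     0.002 -0.001] deg 0.1 shift [ 0.6 -0.3 39.4] yaw now -75.1 pos [0.4795 0.2851 0.0769]
trayc [394.22196968 150.31132566   1.        ]
tube [321.54364369 217.7738631    1.        ]
far [321.58271738 185.28529499   1.        ]
```

View pics/w7.png

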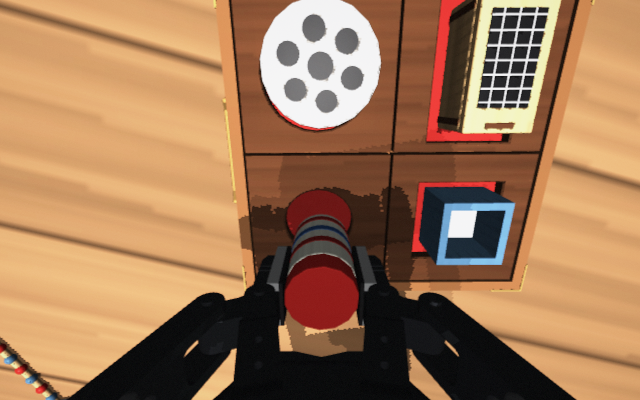

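The tube hangs over the small round pocket (centre about (319,220)), with the other three seated. I'll shift about 1.5 mm and lower.

Emit:
{"fn": "carry_out", "kwargs": {
  "rows": [
    [0, 0, 0, -1, -2, 10, 25],
    [0, 0, 0, -1, -2, 19, 25],
    [0, 0, 0, -1, -2, 27, 25],
    [0, 0, 0, -1, -2, 33, 25],
    [0, 0, 0, -1, -2, 36, 25],
    [0, 0, 0, -1, -2, 38, 25],
    [0, 0, 0, -1, -2, 39, 25],
    [0, 0, 0, -1, -2, 39, 25],
    [0, 0, 0, -1, -2, 39, 25]
  ]
}}

```text
t: 26.4
position: [0.4786, 0.2876, 0.0386]
orientation: [-0.0, 0.992, 0.13, 0.0]
force: [-0.3, -0.4, 0.3]
finger_gap: 0.39
grasp_force: 39.9
```

Emit:
{"fn": "carry_out", "kwargs": {
  "rows": [
    [0, 0, 0, 0, 0, 1, 25],
    [0, 0, 0, 0, 0, 1, 25],
    [0, 0, 0, 0, 0, 1, 25]
  ]
}}

```text
t: 26.7
position: [0.4786, 0.2877, 0.0376]
orientation: [-0.0, 0.992, 0.13, 0.0]
force: [-0.1, -0.5, -0.5]
finger_gap: 0.387
grasp_force: 40.1
```

Emit:
{"fn": "carry_out", "kwargs": {
  "rows": [
    [0, 0, 0, 0, 0, 1, 25],
    [0, 0, 0, 0, 0, 1, 25],
    [0, 0, 0, 0, 0, 1, 25]
  ]
}}

```text
t: 27.0
position: [0.4787, 0.2877, 0.0375]
orientation: [0.0, 0.992, 0.13, 0.0]
force: [-2.8, 0.6, 5.6]
finger_gap: 0.383
grasp_force: 40.7
```

Contact. I'll release the tube, rise and move off to check.

Emit:
{"fn": "carry_out", "kwargs": {
  "rows": [
    [0, 0, 0, 0, 0, 0, 36],
    [0, 0, 0, 0, 0, 0, 40],
    [0, 0, 0, 0, 0, 0, 54],
    [0, 0, 0, 0, 0, 0, 54],
    [0, 0, 0, 0, 0, -20, 56],
    [0, 0, 0, 0, 0, -60, 60],
    [0, 0, 0, 0, 0, -110, 60],
    [0, 0, 0, 0, 0, -150, 60],
    [0, 0, 0, -40, 0, -165, 60],
    [0, 0, 0, -60, 0, -165, 60],
    [0, 0, 0, -60, 0, -165, 60],
    [0, 0, 0, -60, 0, -165, 60]
  ]
}}

```text
t: 28.2
position: [0.4203, 0.2721, 0.2012]
orientation: [-0.0, 0.992, 0.13, 0.0]
force: [-0.7, 0.3, -0.3]
finger_gap: 0.705
grasp_force: 0.0
```

```bash
python3 -c "
from h import *
i=imaging.camera_info('wrist');im=snap('wrist','w8.png')
T=np.array(i['camera_from_world'])
K=np.array(i['intrinsics'])
for n,p in [('tube',(.4799,.2855,.072)),('pot',(.5055,.1889,.048)),('jar',(.5765,.3111,.074)),('box',(.602,.2145,.05))]:
    c=T@[*p,1]; print(n,K@[c[0]/-c[2],-c[1]/-c[2],1])
t=snap('top','top2.png'); cv2.imwrite('pics/crop3.png',cv2.resize(t[120:280,150:490,::-1],None,fx=2.3,fy=2.3))"
```

```text
tube [324.40284401 126.74296137   1.        ]
pot [424.91394162 125.0106018    1.        ]
jar [325.01744448  -2.29768571   1.        ]
box [438.82859026   7.46625005   1.        ]
```

View pics/w8.png

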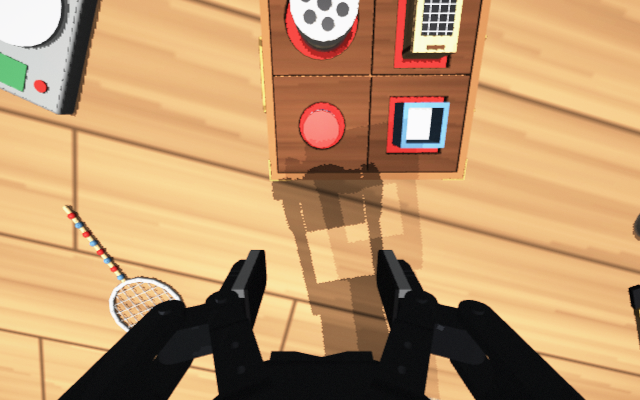

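View pics/crop3.png

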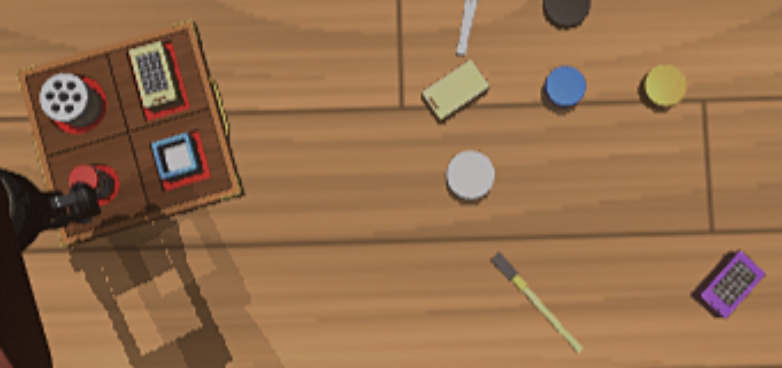

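The final views show all four pieces standing released in their own pockets: jar (325,5), box (437,25), pot (424,125) and tube (322,126) in the wrist view. The plain jar and closed box are untouched. I'll hand in.

```bash
python3 -c "
from h import *
print(manip.finish_job())"
```

```text
the job is handed in; nothing more can be done
None
```

The job is handed in after about 28 s of the 102 s allowed; the vented jar, mesh box, blue pot and food tube stand released in their own pockets, and the plain jar and closed box were left where they stood (the hand-in returned no verdict, so this rests on my final camera views).

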